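# Seat the centrifuge rotor and spin it by hand

## Robot

A 6-joint arm with a two-finger parallel gripper is mounted at the origin on the work surface. World frame = base frame: x ahead of the robot, y to its left, z up, the work surface at z = 0. Lengths are in mm, angles in degrees, forces in N, time in s.
With the tool pointing down it reaches from about 300 to 850 mm from the base axis. Payload 4.2 kg.
Tool frame: the origin (TCP) lies on the centre line of the jaws, within the pads' length; the fingertips stand 11 mm ahead of it and the grasp point (between the pads) lies 8 mm behind it; z points along the fingers, y is the line along which they close (so a half turn about z gives the same grasp; the last joint's range is limited). The gripper opens to 91 mm and grips with 3 to 60 N. Pads are 32 mm wide; open, the fingers measure 118 mm over their backs; the gripper's body (76 mm by 178 mm) begins 60 mm behind the grasp point.
Start: joints at [73.912, 18.312, 89.639, -0, 72.044, -1.146], TCP at [148.267, 555.571, 224.976] pointing down, gripper open.
Joint ranges: [-177.97, 177.97], [-48.28, 115.42], [12.27, 149.76], [-77.06, 257.06], [2.81, 150.46], [-146.56, 146.56]. Speed limits (degrees/s): [147.25, 147.25, 180, 180, 180, 180].

## Interface

Orientations are given as [roll, pitch, yaw] about the fixed x, y, z axes, in that order (R = Rz(yaw) Ry(pitch) Rx(roll)).
In Python, from workcell import env, grab_frame, camera_model, models gives the robot as it stands.
- The arm moves only by the shell command python3 -m crank 'ROWS' [FORCE]. ROWS is text: rows parted by semicolons, each of 7 numbers parted by spaces: the closure, from -1 (fully open) to 1 (shut), so that 0 is half open, then the shift along the tool's x, y, z in mm, then the turn, a rotation vector about the tool's x, y, z in degrees. A call has 1 to 10 rows; each row shifts and turns the commanded pose from where the row before left it, along the tool's axes as they then stand; what a row does not reach is not made up. A row lasts 1/8 s, in which the tool goes at most 62.5 mm and 10.7 degrees, less where a joint would pass 70% of its speed; a pose out of reach is approached as far as the arm can. A call is refused whole if a number of a shift passes 62.5 or a number of a turn 10.7, either way. A call with a gripper value outside its range is refused whole. The fingers move at their own pace and stop on an object; FORCE is the grip in N (left out, the last holds). Time passes only in rows, so rows that do not move let the fingers close. It gives the time, the measured TCP pose, the force, the opening and the grip force at its end, in the units of the state.
- env.state(): the state, without advancing time (a new reading comes with each control period).
- grab_frame(name): name is "scene" or "side" or "wrist"; returns the picture (420x560x3 uint8, blue, green, red); there is no depth.
- camera_model(name): a dict with "K" (3x3 intrinsics, pixels), "R" (3x3) and "t" (3): a world point X has camera coordinates R X + t; the wrist camera has in their place "mount" (4x4, takes a point from camera to tool coordinates, whose origin is the TCP and whose axes are the flange's). Camera axes: x right, y down, z forward; pixel columns grow to the right and rows downward; lengths in mm; the calibration is good to about 2 mm. The wrist camera is an equidistant fisheye: a pixel r from the principal point sees the ray r / f radians off the axis. A picture is of the moment at which its call begins: read the wrist's pose just before it. camera_model takes no time and is no camera call.
- env.job_done(): hands the job in; it is judged then, once.
Trained networks look in the newest picture that a camera, given by its name, has taken for a name from the list of things; names that differ only in an ending like _2 or _b are one class to them, and where a whole thing is asked for, a point or a joint stands for the part that bears it (a point fixed in the world has none). Each returns a list of dicts, best first, with "p" (0 to 1); they miss things now and then, are a little off and sometimes report something else, mostly with a low value. They report only what shows in the picture. A call takes as long as a camera call.
- models.search_frame(name, camera): "point" ([x, y, z] in mm, in world coordinates, good to about 4 mm: the middle of the surface that is visible of it).
The state is a dict: "time_s": time; "qpos": joint angles; "qvel": joint speeds; "effort": joint torques, N m; "ee_pos": TCP position; "ee_rot": TCP orientation; "force": force on the tool from outside, world axes, zero at the start; "torque": the same for the moment, N m; "gripper_width": finger opening in mm; "gripper_force": force on a finger pad.
Only numpy, scipy, OpenCV 4.12 (cv2) and the standard library are available. Lean on these libraries where they do the work, as an engineer would, in place of code of your own. Each camera call takes 0.05 s, during which the arm holds its last target. There are 200 camera calls.

## Task

The rotor of the open bench centrifuge has been put back but still sits a little high on its spindle: press it fully home by the metal boss in its middle, not off to one side, then spin it round by hand (a fingertip stroking its smooth lid will do) until it has gone more than one whole turn in one direction and runs on by itself with nothing touching it, to check that it turns freely. Feel your way and be gentle: nothing on the machine may be pushed with more than 20 N. Let the rotor come to a standstill and leave the bowl lid, the tube rack and the forceps where they are.

Things in the scene. Friction and masses are not known exactly. Their poses are not given: they have to be found in the camera images.
- centrifuge: White bench centrifuge, fixed, 240 mm (x) by 250 mm (y) by 100 mm high. Origin: centre of its underside, on the bench; z up. Dark control panel on its -x face; a flat blue strip with two latches on top near +x. In its flat top is a round open bowl, 170 mm in diameter and 70 mm deep, in which the rotor stands on the vertical axis through the origin. No push on it or on the rotor may exceed 20 N.
- bowl_centre (a point): Point on the rotor's axis at the level of the housing's flat top, 100 mm above the bench. It belongs to the housing and does not follow the rotor's height. When the rotor is home its lid's flat upper face is 0 to 15 mm above this point: that differs from unit to unit and is not measured, so it must be felt. Before it is pressed home the rotor stands higher by rotor_seat.
- bowl_floor (a point): Point on the rotor's axis on the bowl's floor, 69 mm below bowl_centre. The rotor above it: a flat, smooth, level, dark round lid, 140 mm in diameter and 10 mm thick, metal cone below; a bare metal boss, 26 mm in diameter, stands 12 mm above the lid at its centre; a yellow bar near the rim is the turn mark. Fingertip friction on the lid: coefficient 0.5 or more.
- rotor_seat (a joint): How far the rotor stands above its home position on the spindle, m: 0 fully home, 0.005 to 0.009 at the start. It slides down when the boss is pressed with 7 to 9 N (plus 0.4 N per 10 mm/s of speed) and stays where it is left; home is a firm stop (it yields less than 1 mm under 20 N). Pressed away from the middle it would jam: push it home only by the boss.
- rotor_turn (a joint): Angle of the rotor about its vertical axis, rad, counted through whole turns; 0 at the start (yellow bar towards the housing's +x), grows anticlockwise seen from above. Turns without end either way: inertia about 0.0011 kg m2, bearing drag 0.001 N m plus 0.0003 N m per rad/s, so from 3 rad/s it runs on for about 2.4 s and 3 rad.
- bowl_lid: Bystander: clear bowl lid, a disc of 176 mm diameter and 6 mm thick with a blue knob, 28 mm high in all, lying on the bench. Origin: centre of its underside.
- tube_rack: Bystander: red tube rack, 130 mm by 100 mm by 35 mm, with white capped tubes standing to 59 mm. Origin: centre of its underside.
- forceps: Bystander: steel forceps with a yellow grip at the -x end, about 157 mm long, 20 mm wide, 8 mm high, lying flat along their own x. Origin: middle of their underside.

How it is judged (in metres and radians):
On the way, in this order (a step that is already met when the one before it is completed fails the run):
1. the rotor is pressed fully home (within 1.5 mm) (value of joint rotor_seat below 0.0015 m), for 0.2 s.
2. the rotor, home, has turned more than one whole turn in one direction and runs on by itself (faster than 0.4 rad/s) with the robot not touching it (value of joint rotor_seat below 0.0015 m and ((value of joint rotor_turn above 6.28 rad and velocity of joint rotor_turn above 0.4 rad/s) or (value of joint rotor_turn below -6.28 rad and velocity of joint rotor_turn below -0.4 rad/s)) and contact force between each of the fingers, the arm and centrifuge below 0.1 N), for 0.1 s.
At the end, for the whole second after the job is handed in: The rotor is home within 1.5 mm, stands more than one whole turn (6.28 rad) from its starting angle, in either direction, is at rest (under 0.05 rad/s) and untouched, and the bowl lid, rack and forceps are within 20 mm of where they began (value of joint rotor_seat below 0.0015 m and (value of joint rotor_turn above 6.28 rad or value of joint rotor_turn below -6.28 rad) and velocity of joint rotor_turn between -0.05 and 0.05 rad/s and contact force between each of the fingers, the arm and centrifuge below 0.1 N and distance of each of bowl_lid, tube_rack, forceps from where it was at the start of the episode below 0.02 m).
It fails at once if the centrifuge or its rotor is pushed with more than 20 N (contact force between any of the fingers, the arm and centrifuge above 20 N).
It fails at once if the rotor, still high, is pressed (over 6 N) with the grasp point more than 35 mm to the side of its axis (contact force between the fingers and centrifuge above 6 N and value of joint rotor_seat above 0.002 m and horizontal distance between the grasp point and bowl_centre above 0.035 m).
It fails at once if the bowl lid is moved by more than 20 mm (distance of bowl_lid from where it was at the start of the episode above 0.02 m).
It fails at once if the tube rack is moved by more than 20 mm (distance of tube_rack from where it was at the start of the episode above 0.02 m).
It fails at once if the forceps is moved by more than 20 mm (distance of forceps from where it was at the start of the episode above 0.02 m).
It also fails if it takes over 67 s, if anything falls off the work surface, if the arm or the gripper's body presses on something with over 40 N, if the wrist force passes 120 N, or if a joint passes its speed limit or range.

## Working session

There is one attempt and no reset: what is moved stays moved. The work goes in short steps, Python scripts to look and compute and a shell command to move; the robot and the scene stay as the last step left them, time stands still between calls to the robot, and variables do not carry over. Pictures are saved under pics/ and viewed, at most 10 in all, crops included, and the job is handed in when it is done.

```bash
mkdir -p pics
python3 - <<'E'
from workcell import env, grab_frame, camera_model, models
import cv2, numpy as np
s=env.state(); print(s)
ims=[]
for c in ("scene","side"):
    im=grab_frame(c); ims.append(im)
    for n in ("centrifuge","rotor_turn","bowl_lid","tube_rack","forceps"):
        print(c,n,[(np.round(d["point"]),round(d["p"],2)) for d in models.search_frame(n,c)[:2]])
cv2.imwrite("pics/a.png",ims[0]);cv2.imwrite("pics/b.png",ims[1])
E
```

```text
{'time_s': 0.0, 'qpos': array([ 7.39113154e+01,  1.83528817e+01,  8.97066360e+01, -5.07041806e-04,
        7.20433452e+01, -1.14721665e+00]), 'qvel': array([-0.00824119,  0.08972507, -0.06285143, -0.05545581, -0.01104579,
        0.05181898]), 'effort': array([ 2.55946379e-04, -4.12468278e+01, -2.31968558e+01,  7.27141974e-02,
        4.58218670e-02, -1.27844787e-04]), 'ee_pos': array([148.13378804, 555.08989447, 224.10626639]), 'ee_rot': array([-1.79897148e+02, -1.57749084e-03,  1.65058687e+02]), 'force': array([0.13978869, 0.67871039, 0.28185683]), 'torque': array([-0.02640749, -0.00102279,  0.04800488]), 'gripper_force': 0.0, 'gripper_width': 91.29889303700544}
scene centrifuge [(array([551., -45.,  96.]), 0.9)]
scene rotor_turn [(array([531., -71., 121.]), 0.69)]
scene bowl_lid [(array([ 535., -348.,    9.]), 0.57)]
scene tube_rack [(array([501., 195.,  37.]), 0.79)]
scene forceps [(array([691., -36.,   4.]), 0.58)]
side centrifuge [(array([516., -21.,  98.]), 0.57)]
side rotor_turn [(array([526., -68., 119.]), 0.71)]
side bowl_lid [(array([ 525., -360.,    5.]), 0.65)]
side tube_rack [(array([481., 202.,  32.]), 0.57)]
side forceps [(array([692., -27.,   5.]), 0.69)]
```

View pics/a.png

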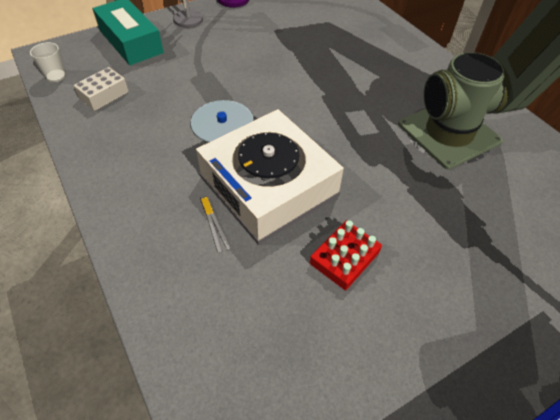

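View pics/b.png

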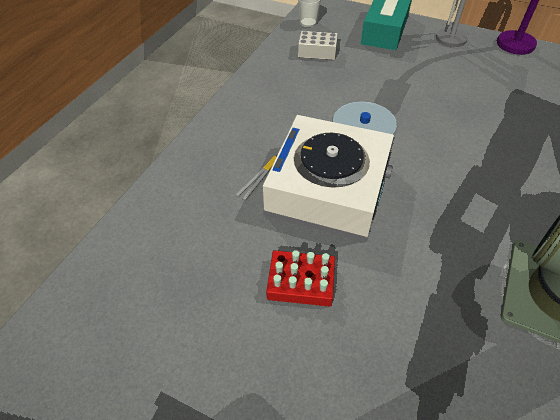

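The scene view shows the boss at about (269,150) and the side view at about (332,151). The yellow bar is on the strip side, and the bystanders lie clear of the bowl. Next I triangulate the boss.

Run:
```python
from workcell import env, camera_model
import numpy as np, cv2
P=[];
for c in("scene","side"):
    m=camera_model(c); P.append(np.array(m["K"])@np.c_[m["R"],np.array(m["t"])])
def tri(a,b):
    X=cv2.triangulatePoints(P[0],P[1],np.array(a,float),np.array(b,float)); X=(X[:3]/X[3]).ravel()
    r=[(p@np.r_[X,1])[:2]/(p@np.r_[X,1])[2] for p in P]; return X.round(1),np.round(r,1)
print("boss",tri((268.5,149),(332.5,150)))
print("bar",tri((249,164),(307,149)))
p=env.state()["ee_pos"];print(p,camera_model("wrist"))
```

```text
boss (array([527.6, -79.3, 127.2]), array([[268.5, 148.8],
       [332.4, 150.1]]))
bar (array([583.9, -68.2, 117.5]), array([[249. , 163.9],
       [306.9, 149.1]]))
[148.26429192 555.55253107 224.96030898] {'K': array([[325.1922621 ,   0.        , 277.19805072],
       [  0.        , 325.1922621 , 210.33589011],
       [  0.        ,   0.        ,   1.        ]]), 'mount': array([[-3.05216305e-04, -9.60402114e-01, -2.78617457e-01,
         7.89869762e+01],
       [ 9.99999853e-01, -4.18094867e-04,  3.45717512e-04,
         7.31057399e-01],
       [-4.48516357e-04, -2.78617310e-01,  9.60402100e-01,
        -1.60653958e+02],
       [ 0.00000000e+00,  0.00000000e+00,  0.00000000e+00,
         1.00000000e+00]])}
```

```bash
python3 -m crank '1 0 0 0 0 0 -7.5; 1 0 0 0 0 0 -7.44; 1 -25 -42 0 0 0 0; 1 -25 -42 0 0 0 0; 1 -25 -42 0 0 0 0; 1 -25 -42 0 0 0 0; 1 -25 -42 0 0 0 0; 1 -25 -42 0 0 0 0; 1 -25 -42 0 0 0 0; 1 -25 -42 0 0 0 0' 5; python3 -m crank '1 -25 -42 0 0 0 0; 1 -25 -42 0 0 0 0; 1 -25 -42 0 0 0 0; 1 -25 -42 0 0 0 0; 1 -25 -42 0 0 0 0; 1 -25 -42 0 0 0 0; 1 -25 -42 0 0 0 0; 1 0 0 0 0 0 0; 1 0 0 0 0 0 0'
python3 - <<'E'
from workcell import env, grab_frame, camera_model, models
import cv2
s=env.state(); print(s["ee_pos"],s["ee_rot"],s["force"])
cv2.imwrite("pics/w.png",grab_frame("wrist"))
for d in models.search_frame("rotor_turn","wrist"): print(d)
E
```

```text
time_s: 1.85
ee_pos: [349.0, 218.2, 225.3]
ee_rot: [180.0, 0.1, -180.0]
force: [0.9, -0.3, 0.6]
gripper_width: 0.4
gripper_force: 0.0
time_s: 2.98
ee_pos: [522.7, -74.1, 224.7]
ee_rot: [180.0, -0.1, 180.0]
force: [-0.4, 0.3, -0.5]
gripper_width: 0.5
gripper_force: 0.0
[522.69738325 -74.07629804 224.66617409] [ 1.79953832e+02 -6.02561516e-02  1.79972298e+02] [-0.3506257   0.27214609 -0.4543703 ]
{'point': [513.1, -77.7, 115.3], 'p': 0.87}
```

View pics/w.png

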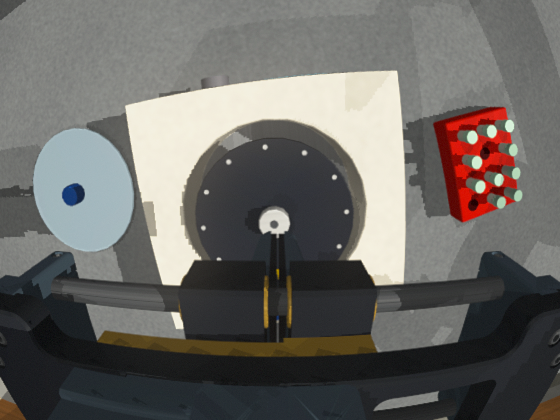

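The boss top is at about (274,222), in line with the jaws' centre line (about column 277). I intersect that ray with the boss height.

```bash
cat > h.py <<'E'
import numpy as np
from scipy.spatial.transform import Rotation as Ro
from workcell import env, camera_model
def ray(px,z,pos,rpy):
    m=camera_model("wrist");K=m["K"];M=m["mount"]
    d=np.array([px[0]-K[0,2],px[1]-K[1,2]]);r=np.hypot(*d);th=r/K[0,0]
    v=np.r_[np.sin(th)*d/r,np.cos(th)]
    R=Ro.from_euler("xyz",rpy,degrees=True).as_matrix()
    v=R@M[:3,:3]@v;o=pos+R@M[:3,3]
    return (o+v*(z-o[2])/v[2]).round(1)
E
python3 -c "
from h import *
s=env.state()
for z in (120,128,134): print(ray((274,222),z,s['ee_pos'],s['ee_rot']))"
```

```text
[531.3 -75.3 120. ]
[528.7 -75.2 128. ]
[526.7 -75.2 134. ]
```

```bash
python3 -m crank '1 -5 -3 30 0 0 0; 1 0 0 35 0 0 0; 1 0 0 0 0 0 0; 1 0 0 3 0 0 0;1 0 0 3 0 0 0; 1 0 0 2 0 0 0' | tr '\n' ' '; python3 -m crank '1 0 0 2 0 0 0;1 0 0 2 0 0 0' | tr '\n' ' '
```

```text
time_s: 3.82 ee_pos: [528.7, -77.4, 152.7] ee_rot: [-180.0, 0.1, -180.0] force: [-1.3, -0.1, -0.2] gripper_width: 0.2 gripper_force: 0.0 time_s: 4.08 ee_pos: [528.3, -77.5, 148.0] ee_rot: [180.0, 0.0, 180.0] force: [0.6, -0.0, -0.4] gripper_width: 0.4 gripper_force: 0.0
```

```bash
for i in 1; do python3 -m crank '1 0 0 1.5 0 0 0;1 0 0 0 0 0 0' | tr '\n' ' ';done; echo; python3 -m crank '1 0 0 1.5 0 0 0;1 0 0 0 0 0 0'|tr '\n' ' '; python3 -m crank '1 0 0 1 0 0 0;1 0 0 0 0 0 0'|tr '\n' ' '
```

```text
time_s: 4.32 ee_pos: [528.2, -77.4, 146.3] ee_rot: [180.0, -0.0, 180.0] force: [0.1, 0.6, -0.3] gripper_width: 0.6 gripper_force: 0.0 
time_s: 4.58 ee_pos: [528.2, -77.4, 144.8] ee_rot: [180.0, -0.0, 180.0] force: [-0.0, 0.3, 0.5] gripper_width: 0.5 gripper_force: 0.0 time_s: 4.82 ee_pos: [528.2, -77.4, 143.9] ee_rot: [180.0, -0.0, 180.0] force: [0.0, 0.4, 0.7] gripper_width: 0.4 gripper_force: 0.0
```

```bash
c(){ tr '\n' ' ' | sed 's/gripper.*//'; echo; }; python3 -m crank '1 0 0 1.5 0 0 0;1 0 0 0 0 0 0'|c;python3 -m crank '1 0 0 1.5 0 0 0;1 0 0 0 0 0 0'|c; python3 -m crank '1 0 0 1 0 0 0;1 0 0 0 0 0 0'|c;python3 -m crank '1 0 0 1 0 0 0;1 0 0 0 0 0 0'|c
```

```text
time_s: 5.08 ee_pos: [528.1, -77.4, 142.3] ee_rot: [180.0, -0.0, 180.0] force: [0.3, -0.3, -1.1] 
time_s: 5.32 ee_pos: [528.4, -77.5, 141.1] ee_rot: [-180.0, 0.0, 180.0] force: [0.2, 0.4, 2.3] 
time_s: 5.58 ee_pos: [528.5, -77.5, 140.9] ee_rot: [-180.0, 0.1, 180.0] force: [-0.6, 0.6, 5.6] 
time_s: 5.82 ee_pos: [528.6, -77.5, 140.1] ee_rot: [-180.0, 0.1, -180.0] force: [-1.3, 0.2, 7.0]
```

```bash
c(){ tr '\n' ' ' | sed 's/gripper.*//'; echo; }; for k in 1; do python3 -m crank '1 0 0 1 0 0 0;1 0 0 0 0 0 0'|c;python3 -m crank '1 0 0 1 0 0 0;1 0 0 0 0 0 0'|c; python3 -m crank '1 0 0 1 0 0 0;1 0 0 0 0 0 0'|c; done
```

```text
time_s: 6.08 ee_pos: [528.6, -77.5, 139.1] ee_rot: [-180.0, 0.1, -180.0] force: [-1.1, 0.6, 7.4] 
time_s: 6.32 ee_pos: [528.6, -77.5, 138.1] ee_rot: [-180.0, 0.1, 180.0] force: [-1.7, 0.2, 7.6] 
time_s: 6.58 ee_pos: [528.5, -77.5, 137.1] ee_rot: [-180.0, 0.1, -180.0] force: [-0.8, -0.5, 7.4]
```

```bash
c(){ tr '\n' ' ' | sed 's/gripper.*//'; echo; }; for k in 1; do python3 -m crank '1 0 0 1 0 0 0;1 0 0 0 0 0 0'|c;python3 -m crank '1 0 0 1 0 0 0;1 0 0 0 0 0 0'|c; done
```

```text
time_s: 6.82 ee_pos: [528.5, -77.5, 136.1] ee_rot: [-180.0, 0.1, -180.0] force: [-1.6, -0.3, 7.2] 
time_s: 7.08 ee_pos: [528.5, -77.5, 135.1] ee_rot: [-180.0, 0.1, 180.0] force: [-2.2, 0.6, 7.6]
```

```bash
c(){ tr '\n' ' ' | sed 's/gripper.*//'; echo; }; python3 -m crank '1 0 0 1 0 0 0;1 0 0 0 0 0 0'|c;python3 -m crank '1 0 0 0.6 0 0 0;1 0 0 0 0 0 0'|c
```

```text
time_s: 7.32 ee_pos: [528.6, -77.5, 134.1] ee_rot: [-180.0, 0.1, 180.0] force: [-1.9, -0.0, 8.0] 
time_s: 7.58 ee_pos: [528.6, -77.5, 133.5] ee_rot: [-180.0, 0.1, 180.0] force: [-2.6, -0.1, 7.5]
```

```bash
c(){ tr '\n' ' ' | sed 's/gripper.*//'; echo; }; python3 -m crank '1 0 0 0.7 0 0 0;1 0 0 0 0 0 0'|c;python3 -m crank '1 0 0 0.6 0 0 0;1 0 0 0 0 0 0'|c
```

```text
time_s: 7.82 ee_pos: [528.6, -77.5, 132.8] ee_rot: [-180.0, 0.1, -180.0] force: [-1.4, 0.0, 6.7] 
time_s: 8.07 ee_pos: [528.6, -77.5, 132.2] ee_rot: [-180.0, 0.1, 180.0] force: [-1.8, 0.4, 7.8]
```

```bash
c(){ tr '\n' ' ' | sed 's/gripper.*//'; echo; }; python3 -m crank '1 0 0 0.7 0 0 0;1 0 0 0 0 0 0'|c;python3 -m crank '1 0 0 0.5 0 0 0;1 0 0 0 0 0 0'|c
```

```text
time_s: 8.32 ee_pos: [528.7, -77.5, 132.2] ee_rot: [-180.0, 0.1, 180.0] force: [-2.1, 0.1, 11.0] 
time_s: 8.57 ee_pos: [528.7, -77.5, 132.1] ee_rot: [-180.0, 0.1, -180.0] force: [-2.4, 0.5, 13.7]
```

Home is reached: there is a firm stop at TCP z ≈ 132.2, so the lid face should meet the tip at TCP z ≈ 120.2. I lift, move 45 mm off-axis and feel for the lid.

```bash
c(){ tr '\n' ' ' | sed 's/gripper.*//'; echo; }; python3 -m crank '1 0 0 -15 0 0 0;1 45 0 0 0 0 0;1 0 0 10 0 0 0; 1 0 0 10 0 0 0; 1 0 0 1.5 0 0 0; 1 0 0 0 0 0 0;1 0 0 0 0 0 0'|c;python3 -m crank '1 0 0 1.5 0 0 0;1 0 0 0 0 0 0'|c;python3 -m crank '1 0 0 1.5 0 0 0;1 0 0 0 0 0 0'|c
```

```text
time_s: 9.45 ee_pos: [483.8, -77.5, 123.4] ee_rot: [180.0, 0.0, -180.0] force: [-0.8, -0.5, -0.1] 
time_s: 9.7 ee_pos: [483.2, -77.4, 121.8] ee_rot: [180.0, -0.0, 180.0] force: [0.3, 0.4, -0.2] 
time_s: 9.95 ee_pos: [483.2, -77.4, 120.3] ee_rot: [180.0, 0.0, 180.0] force: [-0.1, -0.1, -0.1]
```

```bash
c(){ tr '\n' ' ' | sed 's/gripper.*//'; echo; }; python3 -m crank '1 0 0 0.9 0 0 0;1 0 0 0 0 0 0'|c
```

```text
time_s: 10.2 ee_pos: [483.2, -77.5, 120.0] ee_rot: [-180.0, 0.0, 180.0] force: [-1.7, -0.9, 4.0]
```

```bash
c(){ tr '\n' ' ' | sed 's/gripper.*//'; echo; }; python3 -m crank '1 -0.7 -7.8 0 0 0 0;1 -3.5 -11.2 0 0 0 0;1 -9 -12.8 0 0 0 0;1 -16.4 -10.5 0 0 0 0;1 -19.3 -2.5 0 0 0 0;1 -18.6 5.8 0 0 0 0'|c; python3 -m crank '1 -14.4 13.2 0 0 0 0;1 -7.4 18 0 0 0 0;1 0.8 19.4 0 0 0 0;1 9 17.3 0 0 0 0'|c
```

```text
time_s: 10.95 ee_pos: [552.2, -118.5, 119.9] ee_rot: [-179.9, 0.1, 179.9] force: [-0.8, -0.1, 6.3] 
time_s: 11.45 ee_pos: [564.4, -49.4, 119.9] ee_rot: [-179.9, 0.1, -180.0] force: [-1.0, -1.4, 5.6]
```

```bash
c(){ tr '\n' ' ' | sed 's/gripper.*//'; echo; }; python3 -m crank '1 15.5 11.9 0 0 0 0;1 19 4.2 0 0 0 0;1 19 -4.2 0 0 0 0;1 15.5 -11.9 0 0 0 0;1 9 -17.3 0 0 0 0;1 0.8 -19.4 0 0 0 0;1 -7.4 -18 0 0 0 0;1 -14.4 -13.2 0 0 0 0;1 -18.6 -5.8 0 0 0 0;1 -19.3 2.5 0 0 0 0'|c
python3 -m crank '1 -16.4 10.5 -6 0 0 0;1 -9 12.8 -15 0 0 0;1 0 5 -25 0 0 0;1 0 0 -30 0 0 0;1 0 0 0 0 0 0'|c
python3 - <<'E'
from workcell import grab_frame
import cv2, numpy as np
cv2.imwrite("pics/r.png",np.hstack([grab_frame("wrist")[90:300,150:400] for _ in range(3)]))
E
```

```text
time_s: 12.7 ee_pos: [544.8, -121.6, 119.8] ee_rot: [-179.9, 0.0, 179.9] force: [-0.5, -0.2, 6.9] 
time_s: 13.32 ee_pos: [570.6, -92.4, 196.7] ee_rot: [-179.9, 0.2, 180.0] force: [-0.3, -1.5, 0.2]
```

View pics/r.png

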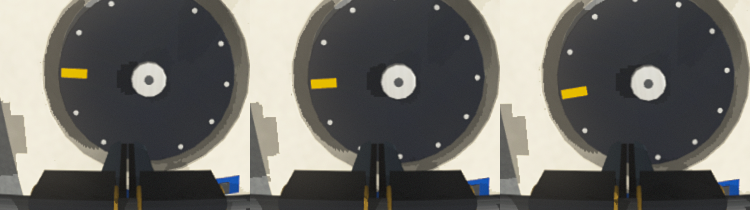

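The yellow bar is at the left (world -y side) and is moving anticlockwise with nothing touching it. That matches about 630° in all. I back off and let the rotor stop.

```bash
for i in 1 2 3 4 5; do python3 -m crank '1 0 0 0 0 0 0;1 0 0 0 0 0 0;1 0 0 0 0 0 0;1 0 0 0 0 0 0;1 0 0 0 0 0 0;1 0 0 0 0 0 0;1 0 0 0 0 0 0;1 0 0 0 0 0 0' >/dev/null; done
python3 - <<'E'
from workcell import grab_frame, env,models
import cv2, numpy as np
print(env.state()["time_s"])
a=grab_frame("side"); 
for _ in range(10): b=grab_frame("side")
print(np.abs(a.astype(int)-b).max())
for n in ("bowl_lid","tube_rack","forceps"): print(n,models.search_frame(n,"side")[:1])
w=grab_frame("wrist")
cv2.imwrite("pics/e.png",np.hstack([a[100:310,230:480],b[100:310,230:480],w[90:300,150:400]]))
E
```

```text
18.475
30
bowl_lid [{'point': [527.3, -358.9, 7.8], 'p': 0.83}]
tube_rack [{'point': [484.0, 201.6, 32.3], 'p': 0.9}]
forceps [{'point': [694.3, -28.4, 4.1], 'p': 0.7}]
```

View pics/e.png

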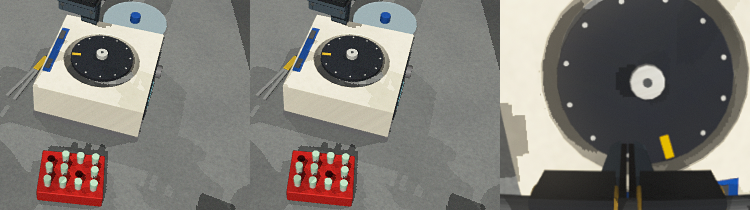

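The rotor stands still with its bar about 15° past +x, which matches roughly 735° in all. The bystanders have not moved.

```bash
python3 -c "
from workcell import env
print(env.job_done())"
```

```text
the job is handed in; nothing more can be done
None
```

I pressed the rotor home by its boss (last reading 13.7 N) and spun it about two turns anticlockwise (inferred from the finger's path and the turn mark). It ran on by itself and stopped, the bowl lid, rack and forceps didn't move, and I handed the job in; no verdict came back.

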